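Shut the drawer and hold its label holder pressed home behind the lip

ROBOT

A 6-joint arm with a two-finger parallel gripper is mounted at the origin on a cart in front of the work surface, level with it; the furniture and walls round the work are solid. World frame = base frame: x ahead of the robot, y to its left, z up, the work surface at z = 0. Lengths are in m, angles in rad, forces in N, time in s.
With the tool pointing down it reaches from about 0.375 to 0.9 m from the base axis. Payload 3.1 kg.
Tool frame: the origin (TCP) lies on the centre line of the jaws, within the pads' length; the fingertips stand 25 mm ahead of it and the grasp point (between the pads) lies 6 mm ahead of it (manip.tip_extent is the distance from the TCP to the fingertips, in m); z points along the fingers, y is the line along which they close (so a half turn about z gives the same grasp; the last joint's range is limited). The gripper opens to 85 mm and grips with 20 to 120 N. Pads are 22 mm wide; open, the fingers measure 114 mm over their backs; the gripper's body (76 mm by 85 mm) begins 54 mm behind the grasp point. The pads swing forward as they close: fully open they stand 13 mm farther back than shut.
Start: joints at [-1.522, 0.527, 1.433, -0, 1.181, -0.178], TCP at [0.141, -0.609, 0.256] pointing down, gripper open.
Joint ranges: [-3.08, 3.08], [-0.75, 2.2], [0.22, 2.44], [-1.43, 4.57], [0, 2.65], [-2.85, 2.85]. Speed limits (rad/s): [2.79, 2.79, 3.14, 3.14, 3.14, 3.14].

INTERFACE

Orientations are given as a unit quaternion [x, y, z, w].
In Python, from station import readout, imaging, order, manip gives the robot as it stands.
- The arm moves only by the tool move_arm, never from a script. Its argument "rows" is a list of rows, each a list of 7 numbers: the turn, a rotation vector about the tool's x, y, z in degrees, then the shift along the tool's x, y, z in mm, then the closure, from 0 (fully open) to 1 (shut). A call has 1 to 12 rows; each row is the pose to reach, as a shift and turn from the pose commanded when the call began, along the tool's axes at that moment; what a row does not reach only later rows make up. A row lasts 1/12 s, in which the tool goes at most 41.7 mm and 7.16 degrees, less where a joint would pass 70% of its speed; a pose out of reach is approached as far as the arm can. A call with a gripper value outside its range is refused whole. The fingers move at their own pace and stop on an object; "squeeze" is the grip in N (left out, the last holds). Time passes only in rows, so rows that repeat a pose let the fingers close. It gives the time, the measured TCP pose, the force, the opening and the grip force at its end, in the units of the state.
- readout.sense(): the state, without advancing time (a new reading comes with each control period).
- imaging.snapshot(name): name is "scene" or "top" or "wrist"; returns a dict with "img" (480x640x3 uint8, red, green, blue), "z_map" (480x640 float32, m along the optical axis (not along the pixel's ray), 0 where there is no reading), "fovy" (degrees; the focal length in pixels is half the picture's height over the tangent of half this angle, whatever the lens; pixels are square), "cx", "cy" (the principal point, pixels), "rvec" (rotation vector, rad) and "tvec" (3), from world to camera coordinates, as OpenCV has them. Camera axes: x right, y down, z forward; pixel columns grow to the right and rows downward; lengths in m; the calibration is good to about 2 mm. A picture is of the moment at which its call begins.
- order.sign_off(): hands the job in; it is judged then, once.
The state is a dict: "t": time; "q": joint angles; "qd": joint speeds; "tau": joint torques, N m; "tcp_pos": TCP position; "tool_rot": TCP orientation; "force": force on the tool from outside, world axes, zero at the start; "ft_torque": the same for the moment, N m; "finger_gap": opening from 0.0 (shut) to 1.0 (fully open); "gripper_force": force on a finger pad.
Only numpy, scipy, OpenCV 4.12 (cv2) and the standard library are available. Lean on these libraries where they do the work, as an engineer would, in place of code of your own. Each camera call takes 0.05 s, during which the arm holds its last target. There are 200 camera calls.

TASK

Push the open drawer of the small grey unit fully home until it clicks into its detent. Then take the white label holder out of the wooden stand, push it down upright behind the metal lip on the drawer's front, against the spring in the channel, until it is fully home, and finish while still gripping it and holding it pressed home, with the drawer shut: do not let go, as the spring would lift it again. Leave the tape roll, the loupe and the bottle where they are.

Things in the scene. Friction and masses are not known exactly. Their poses are not given: they have to be found in the camera images.
- cabinet: small grey drawer unit, 100 deep x 200 wide x 80 mm high, fixed to the bench. Origin: centre of its underside on the bench; its x axis points from the front to the back, y to the left seen from the robot, z up. Its front edge is at x = -50 mm; the front face of the shut drawer is at x = -58 mm.
- drawer (a joint): how far the drawer stands open, m: 0 is shut against its stop; it starts 0.03 to 0.06 open and runs out along the unit's -x. Friction about 1.5 N; over the last 10 mm a sprung detent first resists (up to about 6 N in all, 5 to 10 mm from shut), then from about 3 mm draws it shut and keeps it there.
- drawer_face (a point): where to push the drawer: middle of the lip's flat outer face, 11 mm before the drawer front, 52 mm above the bench; moves with the drawer, axes as the unit's. The face spans 30 to 66 mm above the bench, 106 mm wide; above it a flared edge leans 6 mm out, up to 74 mm. The drawer front's top is at 78 mm, nothing above it. A pull bar is below at 13 mm, 16 mm proud.
- channel_mouth (a point): centre of the channel's mouth, 66 mm above the bench; moves with the drawer, axes as the unit's. The slot lies between the drawer front (4 mm to +x, 12 mm higher) and the lip (4 mm to -x): 8 x 98 mm, ends closed; the lip's flare guides into it. A spring strip meets the holder's lower edge 24 mm below this point and gives 8 mm: 3 N at first, 8 N at the stop 32 mm below.
- label_holder: white upright label holder, paper card on both faces (alike), about 60 g: a plate 5 mm thick (x), 90 wide (y), and on it a grip bar 12 mm thick, 70 wide, from 52 to 80 mm above the lower edge. Origin: middle of the lower edge; z up. It starts upright in the stand's slot. When home, its grip bar lies wholly above the drawer unit.
- stand: wooden slotted stand, 40 x 120 x 20 mm, fixed to the bench. Origin: centre of its underside; the slot runs along its y, 7 mm wide, its floor 6 mm above the bench. The holder stands in it, square to the slot.
- film_tape: orange-brown roll of tape, 72 mm across, 20 mm high, lying flat; origin at the middle of its underside. A bystander.
- loupe: small black loupe, 37 mm across, 30 mm high; origin at the middle of its underside. A bystander.
- flux_bottle: small white bottle with a red cap, 35 mm across, 100 mm high; origin at the middle of its underside. A bystander.
Things that resemble listed ones, but are neither listed nor needed, are in the scene too. There is more than one size of the label_holder; the job needs the larger.

How it is judged:
On the way, in this order (a step that is already met when the one before it is completed fails the run):
1. the drawer is shut, within 3 mm of its stop, while the label holder is still in its stand (value of joint drawer below 0.003 m and height (world z) of label_holder below 0.015 m), for 0.2 s.
2. the label holder is lifted clear of the stand in the fingers (height (world z) of label_holder above 0.03 m and contact force between the fingers and label_holder above 1 N), for 0.2 s.
At the end, for the whole second after the job is handed in: Ends holding: drawer within 3 mm of shut; holder in the channel (4 mm front to back, 8 mm sideways of the middle), upright within 0.12 rad, lower edge at least 29 mm below the mouth (3 mm from the stop), at rest, fingers pressing on it with over 1 N (value of joint drawer below 0.003 m and z of label_holder in the frame of channel_mouth below -0.029 m and x of label_holder in the frame of channel_mouth between -0.004 and 0.004 m and y of label_holder in the frame of channel_mouth between -0.008 and 0.008 m and angle between label_holder's own z axis and vertical below 0.12 rad and contact force between the fingers and label_holder above 1 N and linear speed of label_holder below 0.01 m/s); the arm keeps its last pose, push and grip.
It fails at once if the tape roll is moved by more than 30 mm (distance of film_tape from where it was at the start of the episode above 0.03 m).
It fails at once if the loupe is moved by more than 30 mm (distance of loupe from where it was at the start of the episode above 0.03 m).
It fails at once if the bottle is moved by more than 30 mm (distance of flux_bottle from where it was at the start of the episode above 0.03 m).
It also fails if it takes over 64 s, if anything falls off the work surface, if the arm or the gripper's body presses on something with over 40 N, if the wrist force passes 120 N, or if a joint passes its speed limit or range.

## Working session

There is one attempt and no reset: what is moved stays moved. The work goes in short steps, Python scripts to look and compute and a tool call to move; the robot and the scene stay as the last step left them, time stands still between calls to the robot, and variables do not carry over. Pictures are saved under pics/ and viewed, at most 10 in all, crops included, and the job is handed in when it is done.

Besides the shell and the picture viewer there is one more tool, called after ">>>" as a command line: name --pt "numbers of a row" for each row, then --argument value for the rest. move_arm: Moves the arm, as the interface text tells. Its arguments: {"type":"object","properties":{"rows":{"type":"array"},"squeeze":{"type":"number"}},"required":["rows"]}

```bash
mkdir -p pics
cat > h.py <<'E'
import numpy as np, cv2
from station import readout, imaging, order, manip
def snap(n):
    s=imaging.snapshot(n); R=cv2.Rodrigues(np.array(s['rvec'],float))[0]; t=np.array(s['tvec'],float).ravel()
    s['R']=R; s['t']=t; s['f']=240/np.tan(np.radians(s['fovy'])/2); return s
def save(s,fn,crop=None,k=1):
    im=s['img'][:,:,::-1]
    if crop: x0,y0,x1,y1=crop; im=im[y0:y1,x0:x1]
    if k!=1: im=cv2.resize(im,None,fx=k,fy=k,interpolation=cv2.INTER_CUBIC)
    cv2.imwrite('pics/'+fn,im)
def cloud(s):
    v,u=np.mgrid[:480,:640]; z=s['z_map']
    c=np.stack([(u-s['cx'])/s['f']*z,(v-s['cy'])/s['f']*z,z],-1)
    w=(c-s['t'])@s['R']; w[z==0]=np.nan; return w
def ray(s,u,v,h):
    d=s['R'].T@np.array([(u-s['cx'])/s['f'],(v-s['cy'])/s['f'],1]); o=-s['R'].T@s['t']
    return o+d*(h-o[2])/d[2]
E
python3 - <<'E'
from h import *
st=readout.sense(); print(st, manip.tip_extent)
for n in ('scene','top'):
    s=snap(n); save(s,n+'0.png'); print(n,s['fovy'],s['cx'],s['cy'],-s['R'].T@s['t'],(s['z_map']>0).mean())
E
```

```text
{'t': 0.0, 'q': array([-1.52149651e+00,  5.28520468e-01,  1.43392963e+00,  5.07658551e-05,
        1.18137906e+00, -1.78509338e-01]), 'qd': array([ 0.00143484,  0.00037026,  0.00061307, -0.00150914, -0.00078074,
        0.00064258]), 'tau': array([-8.87959095e-05, -4.42352629e+01, -1.78026223e+01, -3.99508299e-04,
        8.49931355e-03,  1.63200781e-05]), 'tcp_pos': array([ 0.14115449, -0.60816399,  0.2552915 ]), 'tool_rot': array([ 9.93520361e-01,  1.13648762e-01,  9.56170231e-05, -1.11440540e-03]), 'force': array([ 0.44354589,  0.19676622, -0.02596134]), 'ft_torque': array([-0.03034307,  0.0171129 ,  0.0122717 ]), 'gripper_force': 0.0, 'finger_gap': 0.9958810979427369} 0.025
scene 56.13787057980912 317.06603454035434 246.25129477320158 [0.03372497 0.32310626 0.75293442] 0.9959700520833333
top 55.53426703454454 316.13882201183236 237.82501400925773 [0.35361345 0.04797649 0.95293552] 0.9961002604166667
```

View pics/scene0.png

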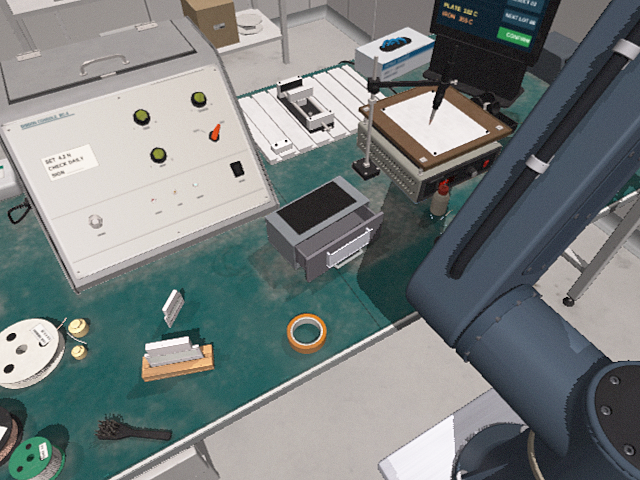

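View pics/top0.png

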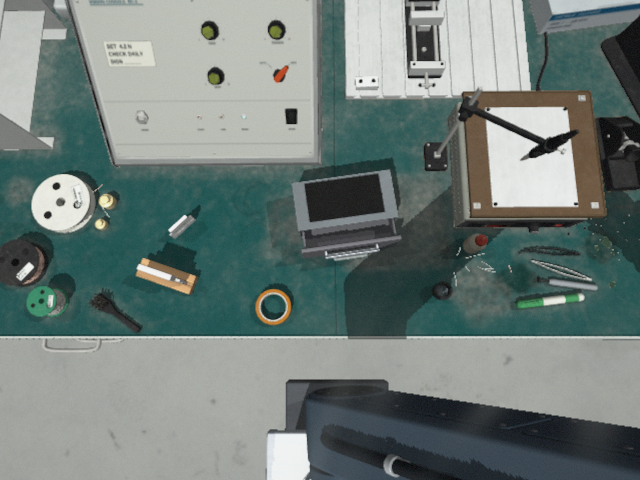

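The top view shows the cabinet at about (348,212), with its open drawer and lip at (350,250). The stand with the large holder is at (167,275), the small decoy holder at (181,225), the tape at (273,307), the loupe at (442,290) and the bottle at (475,243).

Run:
```python
from h import *
s=snap('top'); save(s,'c.png',(120,160,420,340),2.6); w=cloud(s)
def rect(box,lo,hi,nm):
    x0,y0,x1,y1=box; p=w[y0:y1,x0:x1].reshape(-1,3); m=(p[:,2]>lo)&(p[:,2]<hi); q=p[m]
    r=cv2.minAreaRect((q[:,:2]*1000).astype(np.float32)); print(nm,m.sum(),'z',np.percentile(q[:,2],[5,50,95]).round(4),[np.round(a,1) for a in r])
    print(cv2.boxPoints(r).round(0).tolist())
    return q
print('table',np.nanmedian(w[300:330,180:240,2]))
rect((280,160,410,242),.074,.09,'cab')
rect((280,228,410,265),.06,.09,'front')
rect((280,247,410,270),.06,.09,'lip')
rect((125,240,210,310),.072,.1,'bar')
rect((125,240,210,310),.04,.1,'holder')
rect((125,240,210,310),.012,.026,'stand')
rect((165,205,205,240),.03,.1,'small')
rect((245,280,300,330),.012,.026,'tape')
rect((430,275,455,305),.015,.04,'loupe')
rect((455,225,500,260),.05,.12,'bottle')
rect((90,0,325,165),.03,.5,'console')
rect((440,85,620,240),.03,.12,'plate')
np.set_printoptions(linewidth=220,suppress=True,precision=3)
for u in (330,350,370): print(u,w[225:268:2,u]*1000//1)
```

```text
table -0.00023282619024945621
cab 5038 z [0.0771 0.08   0.0827] [array([579.7,   1.2]), array([144. , 200.1]), np.float64(7.9)]
[[495.0, 90.0], [522.0, -108.0], [665.0, -88.0], [637.0, 110.0]]
front 817 z [0.0626 0.0751 0.0794] [array([515.8,  -5.1]), array([ 58.1, 201.6]), np.float64(0.9)]
[[485.0, 95.0], [488.0, -106.0], [546.0, -105.0], [543.0, 96.0]]
lip 366 z [0.0633 0.0719 0.0787] [array([496.9,  12.7]), array([ 21.6, 151. ]), np.float64(0.2)]
[[486.0, 88.0], [486.0, -63.0], [508.0, -63.0], [507.0, 88.0]]
bar 237 z [0.08   0.0853 0.088 ] [array([457.7, 371.7]), array([69.9, 12. ]), np.float64(71.0)]
[[441.0, 341.0], [452.0, 337.0], [475.0, 403.0], [463.0, 407.0]]
holder 273 z [0.0571 0.0849 0.088 ] [array([456., 367.]), array([79.8, 12. ]), np.float64(71.2)]
[[437.0, 331.0], [449.0, 327.0], [475.0, 403.0], [463.0, 407.0]]
stand 842 z [0.0166 0.0194 0.0222] [array([457.7, 372.1]), array([120.5,  39.8]), np.float64(71.1)]
[[419.0, 322.0], [457.0, 309.0], [496.0, 423.0], [458.0, 436.0]]
small 166 z [0.0345 0.0496 0.0546] [array([560.9, 342.3]), array([ 8.7, 57.9]), np.float64(44.8
[... 1413 characters left out ...]
-10.  19.]
 [536. -10.  20.]
 [532. -10.  19.]
 [527. -10.  21.]
 [512.  -6.  77.]
 [509.  -6.  77.]
 [508.  -7.  58.]
 [507.  -8.  40.]
 [499.  -6.  65.]
 [493.  -6.  74.]
 [499. -10.  10.]
 [494.  -9.  15.]
 [492. -10.  -2.]
 [488. -10.   2.]
 [484. -10.  -1.]
 [479. -10.   1.]
 [475. -10.  -2.]]
370 [[561. -52.  20.]
 [556. -52.  21.]
 [552. -52.  21.]
 [548. -51.  22.]
 [544. -52.  18.]
 [540. -51.  20.]
 [535. -51.  22.]
 [520. -45.  78.]
 [516. -45.  79.]
 [513. -46.  71.]
 [513. -47.  52.]
 [511. -48.  41.]
 [502. -46.  68.]
 [497. -45.  74.]
 [505. -53.   0.]
 [501. -53.   0.]
 [496. -52.   0.]
 [493. -53.  -3.]
 [488. -52.  -3.]
 [484. -52.   0.]
 [479. -52.   0.]
 [475. -52.   2.]]
```

View pics/c.png

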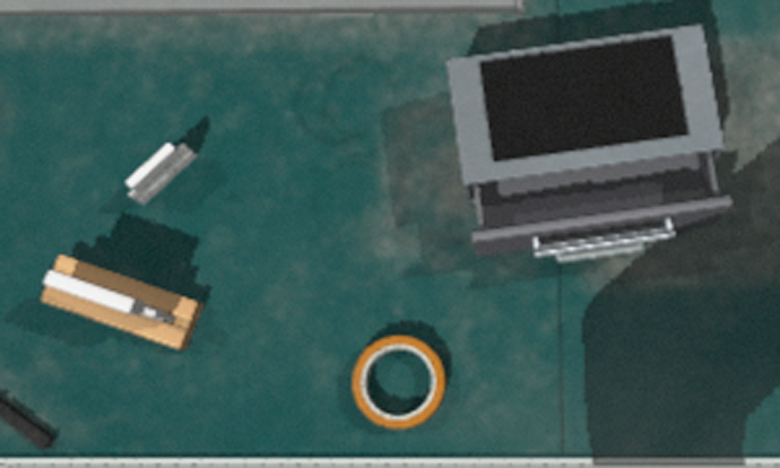

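```bash
cat >> h.py <<'E'
from scipy.spatial.transform import Rotation as Ro
def Rt(yaw,tilt=0):  # tool x at yaw (deg), pointing down, tip leaning along +tool x by tilt
    return Ro.from_euler('z',yaw,degrees=True)*Ro.from_euler('x',180,degrees=True)*Ro.from_euler('y',tilt,degrees=True)
def to(p,R):
    st=readout.sense(); R0=Ro.from_quat(st['tool_rot']); 
    print('rv',(R0.inv()*R).as_rotvec(degrees=True).round(2),'mm',(R0.inv().apply(np.array(p)-st['tcp_pos'])*1000).round(1))
def cabfit(n=3,lim=None):
    W=[];
    for _ in range(n): s=snap('top'); W.append(cloud(s))
    w=np.nanmedian(W,0); return s,w
E
python3 - <<'E'
from h import *
print(dir(manip))
s,w=cabfit(3)
b=w[165:262,280:412].reshape(-1,3); c=np.radians(7.85)
ex=np.array([np.cos(c),np.sin(c)]); ey=np.array([-ex[1],ex[0]])
X=b[:,:2]@ex; Y=b[:,:2]@ey
m=(b[:,2]>.072)&(b[:,2]<.086); h=np.histogram(X[m],np.arange(.46,.67,.003))
print([(round(e,3),int(k)) for k,e in zip(*h)])
m2=m&(X>.528); r=cv2.minAreaRect((b[m2][:,:2]*1000).astype(np.float32)); print(r,cv2.boxPoints(r))
# stacked camera ray check: colour edges of cabinet top corners not needed
ct=np.array(r[0])/1000; print(ct@ex,ct@ey)
print(Rt(7.8,20).apply([0,0,1]),Rt(7.8,20).apply([1,0,0]))
to([.435,-.02,.2],Rt(7.8,20))
E
```

```text
['PlanningError', '__class__', '__delattr__', '__dict__', '__dir__', '__doc__', '__eq__', '__format__', '__ge__', '__getattribute__', '__getstate__', '__gt__', '__hash__', '__init__', '__init_subclass__', '__le__', '__lt__', '__module__', '__ne__', '__new__', '__reduce__', '__reduce_ex__', '__repr__', '__setattr__', '__sizeof__', '__str__', '__subclasshook__', '__weakref__', 'tip_extent']
[(np.float64(0.46), 0), (np.float64(0.463), 0), (np.float64(0.466), 0), (np.float64(0.469), 0), (np.float64(0.472), 0), (np.float64(0.475), 0), (np.float64(0.478), 0), (np.float64(0.481), 0), (np.float64(0.484), 12), (np.float64(0.487), 58), (np.float64(0.49), 3), (np.float64(0.493), 0), (np.float64(0.496), 0), (np.float64(0.499), 0), (np.float64(0.502), 169), (np.float64(0.505), 152), (np.float64(0.508), 112), (np.float64(0.511), 0), (np.float64(0.514), 0), (np.float64(0.517), 0), (np.float64(0.52), 0), (np.float64(0.523), 0), (np.float64(0.526), 0), (np.float64(0.529), 0), (np.float64(0.532), 0), (np.float64(0.535), 0), (np.float64(0.538), 0), (np.float64(0.541), 0), (np.float64(0.544), 54), (np.f
[... 680 characters left out ...]
0.625), 143), (np.float64(0.628), 143), (np.float64(0.631), 143), (np.float64(0.634), 143), (np.float64(0.637), 151), (np.float64(0.64), 117), (np.float64(0.643), 136), (np.float64(0.646), 10), (np.float64(0.649), 0), (np.float64(0.652), 0), (np.float64(0.655), 0), (np.float64(0.658), 0), (np.float64(0.661), 0), (np.float64(0.664), 0)]
((601.254638671875, 4.2412261962890625), (100.63201904296875, 200.1659393310547), 8.072651863098145) [[ 537.3827    96.26664]
 [ 565.4917  -101.91581]
 [ 665.1266   -87.78419]
 [ 637.0176   110.39826]]
0.596199566070084 -0.07791794364546982
[ 0.33885572  0.04641746 -0.93969262] [0.93099843 0.12753092 0.34202014]
rv [-0.96 19.98  5.19] mm [ 419.2 -507.    56.4]
```

>>> move_arm --pt "0 0 0 15 -18 0 1" --pt "0 0 0 38 -46 0 1" --pt "0 0 0 65 -79 0 1" --pt "0 0 0 92 -112 0 1" --pt "0 0 0 119 -145 0 1" --pt "0 0 0 146 -178 0 1" --pt "0 0 0 173 -211 0 1" --pt "0 0 0 200 -244 0 1" --pt "0 0 0 227 -277 0 1" --pt "0 0 0 245 -299 0 1" --pt "0 0 0 250 -305 0 1" --pt "0 0 0 250 -305 0 1" --squeeze 40

```text
t: 1.3
tcp_pos: [0.3163, -0.253, 0.2565]
tool_rot: [0.993, 0.116, -0.0, -0.0]
force: [0.7, -0.6, 0.6]
finger_gap: 0.005
gripper_force: 0.0
```

Run:
```python
from h import *
c=np.radians(8); ex=np.array([np.cos(c),np.sin(c)])
p=np.array([.60125,.00424])+ex*-.150
print(p); to([*p,.16],Rt(8,20))
```

```text
[ 0.45270979 -0.01663597]
rv [-0.95 19.99  5.24] mm [ 187.2 -198.5   96.5]
```

>>> move_arm --pt "0 1 0.3 10 -11 4 1" --pt "0 3 0.8 32 -34 12 1" --pt "-0.2 6 1.5 56 -60 26 1" --pt "-0.4 9 2.4 82 -87 42 1" --pt "-0.6 12 3.2 108 -114 58 1" --pt "-0.8 15 4 134 -142 73 1" --pt "-0.9 18 4.7 160 -170 86 1" --pt "-1 20 5.2 180 -191 94 1" --pt "-1 20 5.2 187 -198 96 1" --pt "-1 20 5.2 187 -198 96 1"

```text
t: 2.13
tcp_pos: [0.4537, -0.0193, 0.1591]
tool_rot: [0.983, 0.067, 0.173, -0.012]
force: [0.1, 0.2, 0.6]
finger_gap: 0.001
gripper_force: 0.0
```

Run:
```python
from h import *
c=np.radians(8); ex=np.array([np.cos(c),np.sin(c)])
for d,z in ((-.145,.070),(-.069-.019,.070)):
    p=np.array([.60125,.00424])+ex*d
    print(p); to([*p,z],Rt(8,20))
print(readout.sense()['tcp_pos'])
```

```text
[ 0.45766113 -0.0159401 ]
rv [ 0.08  0.07 -0.14] mm [-26.3  -2.9  85.3]
[ 0.51410641 -0.00800723]
rv [ 0.08  0.07 -0.14] mm [ 27.3  -3.  104.7]
[ 0.45371461 -0.0193453   0.15910321]
```

>>> move_arm --pt "0 0 0 -6 -1 18 1" --pt "0 0 0 -15 -2 48 1" --pt "0 0 0 -23 -3 76 1" --pt "0 0 0 -26 -3 85 1" --pt "0 0 0 -26 -3 85 1" --pt "0 0 0 -20 -3 87 1" --pt "0 0 0 -12 -3 90 1" --pt "0 0 0 -4 -3 93 1" --pt "0 0 0 3 -3 96 1" --pt "0 0 0 10 -3 98 1" --pt "0 0 0 16 -3 100 1" --pt "0 0 0 20 -3 102 1"

```text
t: 3.13
tcp_pos: [0.5068, -0.0124, 0.0713]
tool_rot: [0.983, 0.066, 0.174, -0.01]
force: [-1.3, -0.0, 1.5]
finger_gap: -0.001
gripper_force: 0.9
```

Run:
```python
from h import *
c=np.radians(8); ex=np.array([np.cos(c),np.sin(c)])
s,w=cabfit(2)
b=w[165:262,280:412].reshape(-1,3); X=b[:,:2]@ex-np.array([.60125,.00424])@ex; Y=b[:,:2]@np.array([-ex[1],ex[0]])
m=(b[:,2]>.070)&(b[:,2]<.079)&(X<-.04)&(abs(Y+.08)>.06); print(np.histogram(X[m],np.arange(-.09,-.04,.003)))
st=readout.sense(); print((st['tcp_pos'][:2]-[.60125,.00424])@ex, st['force'],st['tcp_pos'])
save(s,'p1.png',(260,150,430,290),3)
```

```text
(array([0, 0, 0, 0, 0, 0, 0, 0, 0, 0, 0, 0, 0, 0, 0, 0]), array([-0.09 , -0.087, -0.084, -0.081, -0.078, -0.075, -0.072, -0.069,
       -0.066, -0.063, -0.06 , -0.057, -0.054, -0.051, -0.048, -0.045,
       -0.042]))
-0.0953901398562458 [-0.00946648 -0.04434022  0.64111161] [ 0.50722604 -0.01215122  0.07138657]h.py:27: RuntimeWarning: All-NaN slice encountered
  w=np.nanmedian(W,0); return s,w
```

View pics/p1.png

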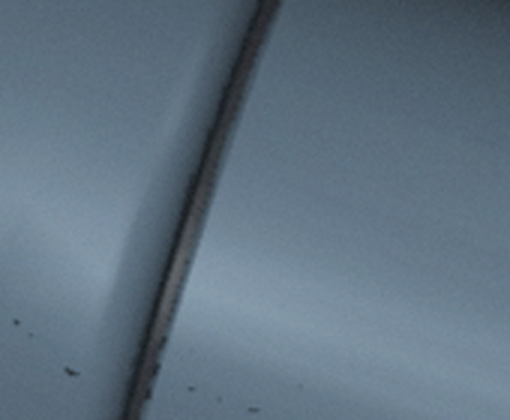

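The arm blocks the top view here, and the force is low. I'll keep pushing gradually through the detent.

>>> move_arm --pt "0 0 0 2 0 0.7 1" --pt "0 0 0 4 0 1.4 1" --pt "0 0 0 5.5 0 2 1" --pt "0 0 0 7 0 2.5 1" --pt "0 0 0 7 0 2.5 1"

```text
t: 3.65
tcp_pos: [0.5112, -0.0111, 0.0712]
tool_rot: [0.983, 0.065, 0.172, -0.01]
force: [-5.6, -2.8, 1.4]
finger_gap: -0.0
gripper_force: 2.8
```

Run:
```python
from h import *
c=np.radians(8); ex=np.array([np.cos(c),np.sin(c)])
s=snap('scene'); save(s,'s1.png',(240,160,420,295),4)
st=readout.sense(); print((st['tcp_pos'][:2]-[.60125,.00424])@ex, st['force'],st['tcp_pos'])
```

```text
-0.09096435633315726 [-4.58430581 -2.09756614  2.01971269] [ 0.511535   -0.01101045  0.07119949]
```

View pics/s1.png

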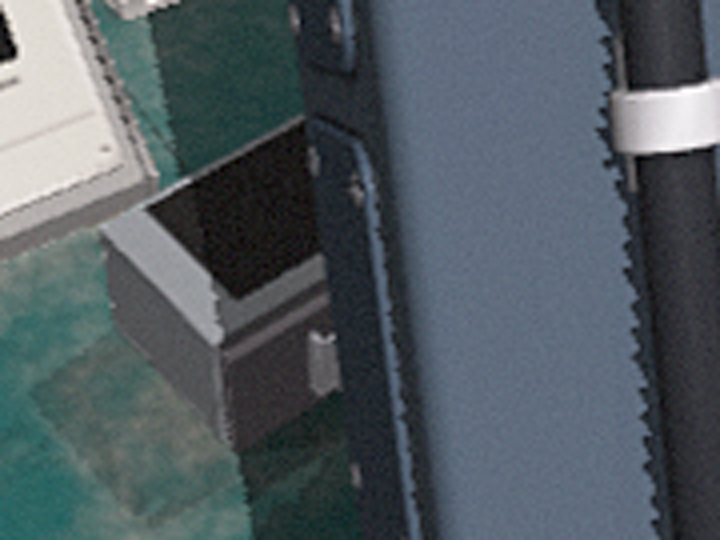

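The drawer is nearly shut: there is a thin dark gap at about (275,325), and the detent is resisting with about 5 N. I'll push on.

>>> move_arm --pt "0 0 0 2 0 0.7 1" --pt "0 0 0 4 0 1.4 1" --pt "0 0 0 6 0 2.1 1" --pt "0 0 0 8 0 2.8 1" --pt "0 0 0 8 0 2.8 1"

```text
t: 4.12
tcp_pos: [0.5171, -0.0099, 0.071]
tool_rot: [0.983, 0.065, 0.17, -0.009]
force: [-14.9, -7.0, 6.9]
finger_gap: -0.0
gripper_force: 7.6
```

Run:
```python
from h import *
c=np.radians(8); ex=np.array([np.cos(c),np.sin(c)])
st=readout.sense(); print((st['tcp_pos'][:2]-[.60125,.00424])@ex, st['force'],st['tcp_pos'])
s=snap('scene'); w=cloud(s); b=w[180:270,240:325].reshape(-1,3)
X=(b[:,:2]-[.60125,.00424])@ex
m=(b[:,2]>.03)&(b[:,2]<.07)&(X<-.04)&(X>-.09); h=np.histogram(X[m]*1000,np.arange(-90,-40,2)); print([(int(e),int(k)) for k,e in zip(*h)])
m=(b[:,2]>.07)&(b[:,2]<.09); h=np.histogram(X[m]*1000,np.arange(-90,-30,2)); print([(int(e),int(k)) for k,e in zip(*h)])
```

```text
-0.08530494924960699 [-14.92749488  -6.99669583   6.89947276] [ 0.51709685 -0.0099206   0.070983  ]
[(-90, 0), (-88, 0), (-86, 0), (-84, 0), (-82, 0), (-80, 0), (-78, 0), (-76, 0), (-74, 0), (-72, 4), (-70, 33), (-68, 18), (-66, 6), (-64, 9), (-62, 8), (-60, 98), (-58, 170), (-56, 12), (-54, 6), (-52, 6), (-50, 15), (-48, 6), (-46, 5), (-44, 11)]
[(-90, 0), (-88, 0), (-86, 0), (-84, 0), (-82, 0), (-80, 0), (-78, 0), (-76, 0), (-74, 3), (-72, 0), (-70, 0), (-68, 0), (-66, 0), (-64, 0), (-62, 1), (-60, 18), (-58, 67), (-56, 31), (-54, 22), (-52, 21), (-50, 48), (-48, 34), (-46, 23), (-44, 33), (-42, 31), (-40, 27), (-38, 29), (-36, 42), (-34, 28)]
```

The drawer is shut, with its front at −58 mm and 15 N against the stop. Backing off and raising.

>>> move_arm --pt "0 0 0 -8 0 -3 1" --pt "0 0 0 -23 0 -8 1" --pt "0 0 0 -20 0 -20 1" --pt "0 0 0 -12 0 -42 1" --pt "0 0 0 0 0 -75 1" --pt "0 0 0 12 0 -108 0.6" --pt "0 0 0 20 0 -130 0.5" --pt "0 0 0 20 0 -130 0.5"

```text
t: 4.83
tcp_pos: [0.4958, -0.0127, 0.2009]
tool_rot: [0.983, 0.066, 0.172, -0.011]
force: [0.5, 0.0, -0.0]
finger_gap: 0.42
gripper_force: 0.0
```

Run:
```python
from h import *
print(readout.sense()['finger_gap'])
to([.43,.20,.21],Rt(45,0));to([.4577,.372,.19],Rt(71,0))
```

```text
0.420294204029858
rv [  6.57 -19.13 -36.98] mm [ -31.6 -219.5  -21.5]
rv [ 11.07 -17.74 -62.69] mm [   9.  -386.4   14.1]
```

>>> move_arm --pt "0.5 -1 -3 0 -18 0 0.5" --pt "1.5 -3 -9 0 -50 0 0.5" --pt "2.5 -5 -15 -10 -85 0 0.5" --pt "3.6 -7 -21 -14 -120 0 0.5" --pt "4.7 -9 -27 -16 -155 0 0.5" --pt "5.8 -11 -33 -16 -190 0 0.5" --pt "6.9 -12.5 -39 -14 -225 0 0.5" --pt "8 -14 -45 -10 -262 0 0.5" --pt "9 -15.5 -51 -5 -300 0 0.5" --pt "10 -16.6 -57 2 -340 5 0.5" --pt "10.8 -17.4 -61 7 -372 10 0.5" --pt "11.1 -17.7 -62.7 9 -386 14 0.5"

```text
t: 5.83
tcp_pos: [0.4589, 0.3769, 0.1902]
tool_rot: [0.812, 0.584, 0.004, -0.001]
force: [0.2, 0.1, 0.2]
finger_gap: 0.498
gripper_force: 0.0
```

Run:
```python
from h import *
s=snap('wrist'); save(s,'w1.png'); print(readout.sense()['finger_gap'])
w=cloud(s); p=w.reshape(-1,3); q=p[(p[:,2]>.075)&(p[:,2]<.093)&(np.hypot(p[:,0]-.458,p[:,1]-.372)<.06)]
r=cv2.minAreaRect((q[:,:2]*1000).astype(np.float32)); print(len(q),r,np.median(q[:,2]))
q=p[(p[:,2]>.013)&(p[:,2]<.026)&(np.hypot(p[:,0]-.458,p[:,1]-.372)<.08)]
print(len(q),cv2.minAreaRect((q[:,:2]*1000).astype(np.float32)))
s=snap('top');w=cloud(s)
c=np.radians(8); ex=np.array([np.cos(c),np.sin(c)]);ey=np.array([-ex[1],ex[0]])
b=w[165:262,280:412].reshape(-1,3); d=b[:,:2]-[.60125,.00424];X=d@ex*1000;Y=d@ey*1000
m=(b[:,2]>.066)&(X<-50)&(abs(Y)<45); h=np.histogram(X[m],np.arange(-84,-50,2));print([(int(e),int(k)) for k,e in zip(*h)])
m=(b[:,2]>.066)&(X<-64); print(np.percentile(Y[m],[0,2,98,100]))
to([.4577,.372,.19],Rt(71,0))
```

```text
0.4995280913649057
1877 ((456.78619384765625, 372.80426025390625), (70.07096862792969, 11.937264442443848), 71.09498596191406) 0.08625068359413256
4508 ((456.8931579589844, 373.070068359375), (119.11580657958984, 39.950035095214844), 71.15406036376953)
[(-84, 0), (-82, 0), (-80, 0), (-78, 0), (-76, 0), (-74, 45), (-72, 26), (-70, 34), (-68, 18), (-66, 0), (-64, 0), (-62, 0), (-60, 7), (-58, 79), (-56, 49), (-54, 47)]
[-52.26521431 -49.87441362  51.54998906  53.10508397]
rv [ 0.12 -0.25  0.32] mm [-3.   0.6 -0.7]
```

View pics/w1.png

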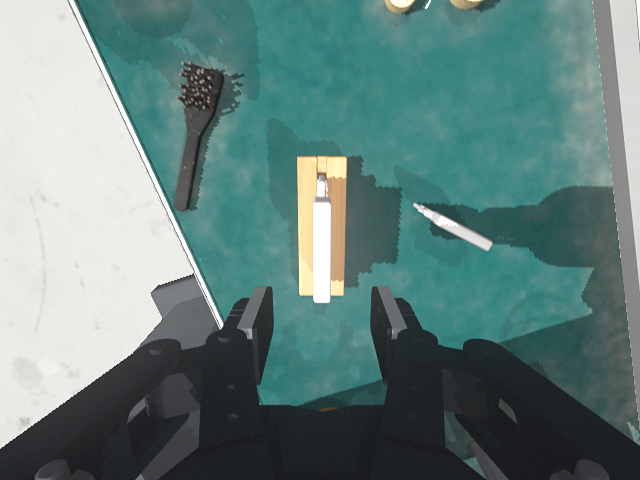

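The drawer is shut in the top-camera data. In the wrist view the holder's bar runs from (322,200) to (322,300), between the open fingers and parallel to the pads. Descending and gripping.

>>> move_arm --pt "0 -0.2 0.3 -2.6 0 10 0.5" --pt "0 -0.2 0.3 -2.6 0 35 0.5" --pt "0 -0.2 0.3 -2.6 0 65 0.5" --pt "0 -0.2 0.3 -2.6 0 90 0.5" --pt "0 -0.2 0.3 -2.6 0 103 0.5" --pt "0 -0.2 0.3 -2.6 0 107 0.5" --pt "0 -0.2 0.3 -2.6 0 107 0.5" --pt "0 -0.2 0.3 -2.6 0 107 0.9" --pt "0 -0.2 0.3 -2.6 0 107 0.95" --pt "0 -0.2 0.3 -2.6 0 107 1" --pt "0 -0.2 0.3 -2.6 0 107 1" --pt "0 -0.2 0.3 -2.6 0 107 1" --squeeze 80

```text
t: 6.93
tcp_pos: [0.4575, 0.371, 0.0844]
tool_rot: [0.815, 0.58, 0.001, 0.002]
force: [0.3, -1.0, 5.8]
finger_gap: 0.125
gripper_force: 79.1
```

Run:
```python
from h import *
st=readout.sense(); print(st['finger_gap'],st['gripper_force'],st['force'],st['tcp_pos'],Ro.from_quat(st['tool_rot']).as_matrix().round(3))
```

```text
0.12476929950897599 79.05384063720703 [ 0.3095588  -1.00793661  5.75073424] [0.45753608 0.37098525 0.08439707] [[ 0.327  0.945  0.004]
 [ 0.945 -0.327 -0.001]
 [ 0.     0.004 -1.   ]]
```

>>> move_arm --pt "0 0 0 0 0 -6 1" --pt "0 0 0 0 0 -20 1" --pt "0 0 0 0 0 -40 1" --pt "0 0 0 0 0 -65 1" --pt "0 0 0 0 0 -90 1" --pt "0 0 0 0 0 -115 1" --pt "0 0 0 0 0 -130 1" --pt "0 0 0 0 0 -130 1" --pt "0 0 0 0 0 -130 1"

```text
t: 7.68
tcp_pos: [0.4565, 0.3713, 0.2136]
tool_rot: [0.815, 0.58, 0.001, 0.001]
force: [-0.6, -0.2, -1.1]
finger_gap: 0.122
gripper_force: 78.3
```

```bash
cat >> h.py <<'E'
def held():
    s=snap('wrist'); w=cloud(s); st=readout.sense(); R=Ro.from_quat(st['tool_rot'])
    t=R.inv().apply(w.reshape(-1,3)-st['tcp_pos'])*1000
    im=s['img'].reshape(-1,3).astype(int); wh=(im.min(1)>130)
    q=t[wh&(abs(t[:,1])<10)&(abs(t[:,0])<55)&(t[:,2]>-25)&(t[:,2]<90)]
    print('held',len(q),[np.percentile(q[:,i],[1,10,50,90,99]).round(1) for i in range(3)]); return s,q
E
python3 - <<'E'
from h import *
s,q=held()
save(s,'w2.png'); st=readout.sense(); print(st['tcp_pos'],st['finger_gap'],st['force'],Ro.from_quat(st['tool_rot']).as_matrix().round(3))
c=np.radians(8); ex=np.array([np.cos(c),np.sin(c)])
p=np.array([.60125,.00424])+ex*-.063
print(p); to([.44,.2,.214],Rt(84)); to([*p,.214],Rt(98))
E
```

```text
held 6214 [array([-30.3, -21.7,  15. ,  37.5,  47.3]), array([-6.5, -5.1, -0.9,  3.6,  4.9]), array([-4.6, -3.8, -3. , 20.5, 52.4])]
[0.45576222 0.37080489 0.21232204] 0.12555308300095058 [-0.78952037  0.30017369 -1.86209744] [[ 0.327  0.945  0.001]
 [ 0.945 -0.327 -0.002]
 [-0.002  0.001 -1.   ]]
[ 0.53886311 -0.00452791]
rv [  0.06   0.12 -13.11] mm [-166.6   41.    -1.3]
rv [  0.05   0.13 -27.11] mm [-327.4  201.4   -0.7]
```

View pics/w2.png

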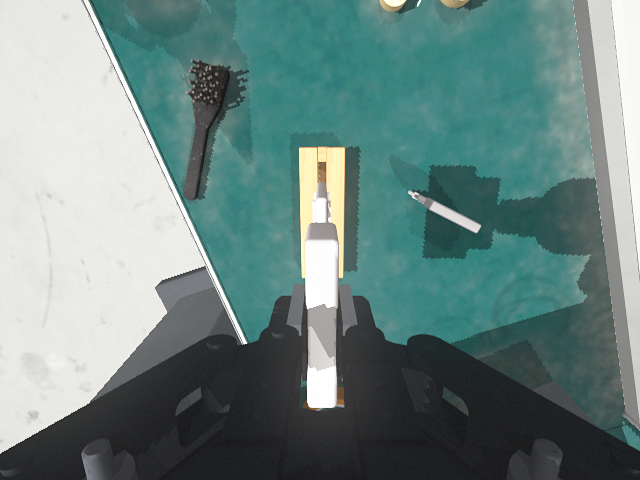

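>>> move_arm --pt "0 0 -1 -11 7 0 1" --pt "0 0 -3 -36 22 0 1" --pt "0 0 -6 -70 43 0 1" --pt "0 0 -9 -104 64 0 1" --pt "0 0 -12 -138 85 0 1" --pt "0 0 -15 -172 106 0 1" --pt "0 0 -18 -206 127 0 1" --pt "0 0 -21 -240 148 0 1" --pt "0 0 -24 -274 169 0 1" --pt "0 0 -26 -304 187 0 1" --pt "0 0 -27 -322 198 0 1" --pt "0 0 -27 -327 201 0 1"

```text
t: 8.73
tcp_pos: [0.5394, -0.0074, 0.2119]
tool_rot: [0.658, 0.753, -0.001, 0.001]
force: [0.2, 1.2, -0.6]
finger_gap: 0.124
gripper_force: 78.2
```

Run:
```python
from h import *
s,q=held(); t=q[q[:,2]<-1]; print('bar',[np.percentile(t[:,i],[.5,50,99.5]).round(1) for i in range(3)])
save(s,'w3.png')
w=cloud(s); c=np.radians(8); ex=np.array([np.cos(c),np.sin(c)]);ey=np.array([-ex[1],ex[0]])
b=w.reshape(-1,3); d=b[:,:2]-[.60125,.00424];X=d@ex*1000;Y=d@ey*1000
m=(b[:,2]>.06)&(b[:,2]<.085)&(X<-40)&(X>-90)&(abs(Y)<105); h=np.histogram(X[m],np.arange(-84,-44,2));print([(int(e),int(k)) for k,e in zip(*h)])
m=m&(X<-64); print(np.percentile(Y[m],[0,2,98,100]))
st=readout.sense(); d=st['tcp_pos'][:2]-[.60125,.00424]; print('tcp cab',d@ex*1000,d@ey*1000,st['tcp_pos'],st['force'])
p=np.array([.60125,.00424])-ex*.063-ey*.0015; to([*p,.16],Rt(98))
```

```text
held 5596 [array([-31.6, -23.1,  10.1,  34.6,  44.3]), array([-8.6, -5.6, -1. ,  3.4,  8.4]), array([-12.1,  -2.7,  -1.8,  -0.5,  28.8])]
bar [array([-32.2,   7.5,  35.9]), array([-8.7, -1. ,  8.7]), array([-12.8,  -1.9,  -1. ])]
[(-84, 0), (-82, 0), (-80, 0), (-78, 0), (-76, 49), (-74, 181), (-72, 167), (-70, 96), (-68, 60), (-66, 18), (-64, 18), (-62, 15), (-60, 231), (-58, 355), (-56, 386), (-54, 430), (-52, 538), (-50, 581), (-48, 574)]
[ 5.90293906  7.78200695 52.96733558 53.37867674]
tcp cab -63.01682635925085 -2.058427437570634 [ 0.53913293 -0.00656864  0.2119381 ] [ 0.45444305  0.39328424 -0.48081144]
rv [-0.07  0.1  -0.36] mm [ 0.6  0.1 51.9]
```

View pics/w3.png

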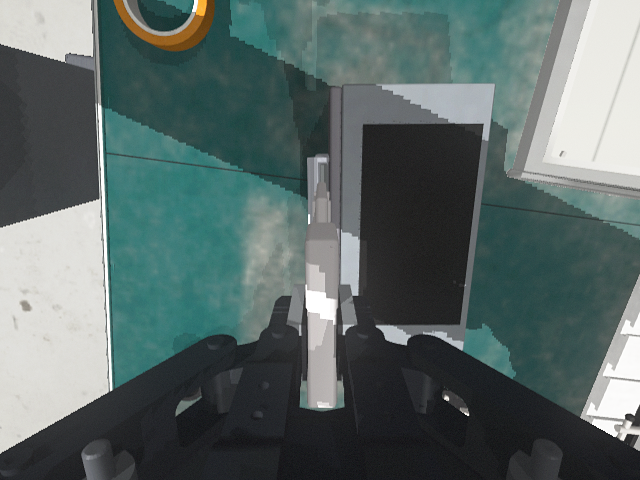

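In the wrist view the held bar, at (322,320), sits over the lip and channel to the left of the drawer front. It is aligned with the unit. Descending into the mouth.

>>> move_arm --pt "0 0 -0.4 0.6 0.4 8 1" --pt "0 0 -0.4 0.6 0.4 26 1" --pt "0 0 -0.4 0.6 0.4 42 1" --pt "0 0 -0.4 0.6 0.4 52 1" --pt "0 0 -0.4 0.6 0.4 56 1" --pt "0 0 -0.4 0.6 0.4 60 1" --pt "0 0 -0.4 0.6 0.4 64 1" --pt "0 0 -0.4 0.6 0.4 68 1" --pt "0 0 -0.4 0.6 0.4 71 1" --pt "0 0 -0.4 0.6 0.4 74 1" --pt "0 0 -0.4 0.6 0.4 76 1" --pt "0 0 -0.4 0.6 0.4 76 1"

```text
t: 9.78
tcp_pos: [0.5395, -0.0034, 0.1375]
tool_rot: [0.654, 0.756, -0.0, 0.001]
force: [-0.3, 0.1, -1.3]
finger_gap: 0.128
gripper_force: 78.2
```

Run:
```python
from h import *
s,q=held(); t=q[q[:,2]<-1]; print('bar',[np.percentile(t[:,i],[.5,50,99.5]).round(1) for i in range(3)])
c=np.radians(8); ex=np.array([np.cos(c),np.sin(c)]);ey=np.array([-ex[1],ex[0]])
st=readout.sense(); d=st['tcp_pos'][:2]-[.60125,.00424]; print('tcp cab',d@ex*1000,d@ey*1000,st['tcp_pos'],st['force'],st['force'][:2]@ex)
print(Ro.from_quat(st['tool_rot']).as_matrix().round(3))
```

```text
held 6928 [array([-30.5, -20.5,  14.7,  41.9,  51.6]), array([-9.6, -6.4, -1.6,  3.1,  7.4]), array([-12.1,  -2.5,  -1.5,  26.3,  71.5])]
bar [array([-31.1,   8.4,  36.8]), array([-9.6, -1.6,  8.3]), array([-12.9,  -1.9,  -1. ])]
tcp cab -62.06392291974431 1.0269100401176408 [ 0.53964716 -0.00338071  0.13765629] [-0.05969758 -0.36942168 -0.88285472] -0.11053016499777044
[[-0.144  0.99   0.002]
 [ 0.99   0.144 -0.002]
 [-0.002  0.001 -1.   ]]
```

>>> move_arm --pt "0 0 0 -1 0 0 1" --pt "0 0 0 -2.5 0 1 1" --pt "0 0 0 -2.5 0 4 1" --pt "0 0 0 -2.5 0 7 1" --pt "0 0 0 -2.5 0 10 1" --pt "0 0 0 -2.5 0 13 1" --pt "0 0 0 -2.5 0 16 1" --pt "0 0 0 -2.5 0 19 1" --pt "0 0 0 -2.5 0 21 1" --pt "0 0 0 -2.5 0 21 1"

```text
t: 10.67
tcp_pos: [0.54, -0.0058, 0.1166]
tool_rot: [0.654, 0.756, -0.0, 0.001]
force: [-0.3, 0.3, 3.3]
finger_gap: 0.122
gripper_force: 79.0
```

Run:
```python
from h import *
s,q=held(); t=q[q[:,2]<-1]; print('bar',[np.percentile(t[:,i],[.5,50,99.5]).round(1) for i in range(3)])
c=np.radians(8); ex=np.array([np.cos(c),np.sin(c)]);ey=np.array([-ex[1],ex[0]])
st=readout.sense(); d=st['tcp_pos'][:2]-[.60125,.00424]; print('tcp cab',d@ex*1000,d@ey*1000,st['tcp_pos'],st['force'],st['force'][:2]@ex)
```

```text
held 8001 [array([-31.3, -19.7,  14.7,  43.7,  54.3]), array([-9.8, -6.9, -1.5,  4. ,  9.4]), array([-12.3,  -2.5,  -1.4,  44.5,  61.2])]
bar [array([-31.2,   9. ,  36.8]), array([-9.6, -1.1,  9.4]), array([-13. ,  -1.9,  -1. ])]
tcp cab -62.069136357130006 -1.448395469359643 [ 0.53998649 -0.00583265  0.11684271] [-1.5016444  -1.19347948  3.61546222] -1.6531307377110018
```

It is in the channel, and the spring is felt at 3.5 N. Pressing to the stop.

>>> move_arm --pt "0 0 0 0 0 1.5 1" --pt "0 0 0 0 0 3 1" --pt "0 0 0 0 0 4.5 1" --pt "0 0 0 0 0 6 1" --pt "0 0 0 0 0 6 1" --pt "0 0 0 0 0 6 1"

```text
t: 11.22
tcp_pos: [0.5401, -0.0058, 0.1123]
tool_rot: [0.654, 0.756, -0.0, 0.002]
force: [-2.6, 0.4, 13.6]
finger_gap: 0.125
gripper_force: 80.5
```

>>> move_arm --pt "0 0 0 0 0 1 1" --pt "0 0 0 0 0 2 1" --pt "0 0 0 0 0 2 1" --pt "0 0 0 0 0 2 1" --squeeze 100

```text
t: 11.55
tcp_pos: [0.5402, -0.0058, 0.1121]
tool_rot: [0.654, 0.756, 0.0, 0.002]
force: [-5.8, 0.8, 27.5]
finger_gap: 0.119
gripper_force: 101.2
```

Run:
```python
from h import *
s,q=held(); t=q[q[:,2]<-1]; print('bar',[np.percentile(t[:,i],[.5,50,99.5]).round(1) for i in range(3)])
p=cloud(s); m=(p[...,2]>.1)&(p[...,2]<.125)&(s['img'].min(-1)>110)&(np.hypot(p[...,0]-.54,p[...,1])<.05); print('bartop z',np.median(p[m][:,2]),m.sum())
c=np.radians(8); ex=np.array([np.cos(c),np.sin(c)]);ey=np.array([-ex[1],ex[0]])
for n in ('top','scene'):
    w=cloud(snap(n)); b=w[165:262,240:412].reshape(-1,3); d=b[:,:2]-[.60125,.00424];X=d@ex*1000;Y=d@ey*1000
    m=(b[:,2]>.066)&(b[:,2]<.08)&(X<-45)&(X>-84)&(abs(Y)<100); h=np.histogram(X[m],np.arange(-84,-44,2));print(n,[(int(e),int(k)) for k,e in zip(*h)])
st=readout.sense(); d=st['tcp_pos'][:2]-[.60125,.00424]; print('tcp cab',d@ex*1000,d@ey*1000,st['tcp_pos'],st['force'],st['force'][:2]@ex,Ro.from_quat(st['tool_rot']).as_matrix().round(3)[2])
```

```text
held 8051 [array([-32.4, -20. ,  15. ,  43.8,  54.2]), array([-9.8, -7. , -1.5,  4. ,  9.3]), array([-12.5,  -2.8,  -1.6,  40.3,  68.7])]
bar [array([-31.3,   9.5,  36.8]), array([-9.5, -1.1,  9.5]), array([-13.1,  -2.1,  -1. ])]
bartop z 0.11400575521126885 6446
top [(-84, 0), (-82, 0), (-80, 0), (-78, 0), (-76, 0), (-74, 0), (-72, 0), (-70, 0), (-68, 0), (-66, 0), (-64, 0), (-62, 0), (-60, 0), (-58, 0), (-56, 0), (-54, 0), (-52, 0), (-50, 0), (-48, 0)]
scene [(-84, 0), (-82, 0), (-80, 0), (-78, 0), (-76, 0), (-74, 0), (-72, 0), (-70, 0), (-68, 0), (-66, 0), (-64, 0), (-62, 0), (-60, 13), (-58, 38), (-56, 13), (-54, 12), (-52, 7), (-50, 17), (-48, 7)]
tcp cab -61.83556477365302 -1.4764801171894912 [ 0.5402217  -0.00582796  0.1121169 ] [-5.82951284  0.39368402 26.82115751] -5.717990199405208 [-0.003  0.003 -1.   ]
```

The holder is at the hard stop: the bar top is at 114 mm, which is the home height. It is pressed with 27 N, and the drawer front reads shut. Handing in.

```bash
python3 -c "
from station import order; print(order.sign_off())"
```

```text
the job is handed in; nothing more can be done
None
```

The job is handed in: the drawer is shut, and the label holder is in the channel at its hard stop, still gripped and pressed down with about 27 N; sign-off returned no verdict.

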